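Switch on, set and tare the glaze scale

TASK

The bench scale was left switched off with the glaze bowl already standing on its pan: get it ready for weighing glaze into that bowl by pressing, with light fingertip presses, the green power key, then the blue unit key (to go over to grams), then the orange tare key (to take off the bowl's weight), each well down and let right up again before the next. Keep off the grey key, the pan and the bowl, because a nudge spoils the reading. Pick nothing up and leave the other things where they stand.

Things in the scene. Friction and masses are not known exactly. Their poses are not given: they have to be found in the camera images.
- scale: cream bench scale, 335 mm front to back (x) x 300 mm wide (y), fixed; origin on the work surface under its middle, x to its rear, z up. Its dark keypad panel at the -x end rises 10 degrees to the rear, from 43 to 62 mm high, and may be touched. One row of four keys at x = -140 mm, 52 mm apart, from +y to -y: orange tare, blue unit, grey print, green power; the blank display is behind them
- pan: steel weighing pan of the scale, 228 (x) x 294 (y) x 12 mm, fixed to the scale behind the keypad; origin at the centre of its underside, 55 mm behind the scale's origin and 70 mm high, so its flat top is at 82 mm and its front edge 81 mm behind the row of keys; not to be touched
- key_power_top (a point): top centre of the green key cap (power sign), outermost on the scale's -y side (y = -78 mm). Flat cap 24 mm (scale x) x 30 mm (scale y), about 56 mm above the work surface; at rest it stands 8 mm proud of the panel. z is the panel's outward normal, leaning 10 degrees from vertical to the scale's front (-x)
- key_unit_top (a point): top centre of the blue key cap (two opposed arrows), at y = +26 mm of the scale, next to the orange one. Flat cap 24 mm (scale x) x 30 mm (scale y), about 56 mm above the work surface; at rest it stands 8 mm proud of the panel. z is the panel's outward normal, leaning 10 degrees from vertical to the scale's front (-x)
- key_tare_top (a point): top centre of the orange key cap (two arrows meeting at a bar), outermost on the scale's +y side (y = +78 mm). Flat cap 24 mm (scale x) x 30 mm (scale y), about 56 mm above the work surface; at rest it stands 8 mm proud of the panel. z is the panel's outward normal, leaning 10 degrees from vertical to the scale's front (-x)
- key_print_top (a point): top centre of the grey key cap (white sheet sign), at y = -26 mm of the scale, between the blue and the green one; not to be pressed. Flat cap 24 mm (scale x) x 30 mm (scale y), about 56 mm above the work surface; at rest it stands 8 mm proud of the panel. z is the panel's outward normal, leaning 10 degrees from vertical to the scale's front (-x)
- key_power (a joint): travel of the green key in m along its panel normal: 0 = up, 0.005 = fully down; it needs 1.5 N to start and about 8 N to bottom out, softly (rubber dome); it registers from 0.0025 (5 N) and springs back when let go. Press at 20 mm/s or slower: a slam of over 20 N is too hard
- key_unit (a joint): travel of the blue key in m along its panel normal: 0 = up, 0.005 = fully down; it needs 1.5 N to start and about 8 N to bottom out, softly (rubber dome); it registers from 0.0025 (5 N) and springs back when let go. Press at 20 mm/s or slower: a slam of over 20 N is too hard
- key_tare (a joint): travel of the orange key in m along its panel normal: 0 = up, 0.005 = fully down; it needs 1.5 N to start and about 8 N to bottom out, softly (rubber dome); it registers from 0.0025 (5 N) and springs back when let go. Press at 20 mm/s or slower: a slam of over 20 N is too hard
- key_print (a joint): travel of the grey key in m along its panel normal: 0 = up, 0.005 = fully down; it needs 1.5 N to start and about 8 N to bottom out, softly (rubber dome); it registers from 0.0025 (5 N) and springs back when let go. Press at 20 mm/s or slower: a slam of over 20 N is too hard
- bowl: loose white glazed bowl on the pan, 130 mm across the rim, 50 mm high (rim about 132 mm above the work surface), about 0.3 kg; origin at the centre of its underside, z up; not to be touched
- mug: loose black and white chequered mug on the work surface beside the keypad, 80 mm across, 92 mm high, handle out to 71 mm from the axis on its own +y side; origin at the centre of its underside
- jar: loose closed amber glaze jar with a black cap beside the keypad, 68 mm across, 88 mm high; origin at the centre of its underside; it and the mug stand either way round, one each side of the scale
- loop_tool: loose clay loop tool lying on the work surface in front of the scale, about 185 mm long along its x, 25 mm wide, 13 mm high; origin under the middle of its 130 mm wooden handle, loop to +x

How it is judged (in metres and radians):
On the way, in this order (a step that is already met when the one before it is completed fails the run):
1. the green power key is pressed down, all the other keys up (value of joint key_power above 0.0025 m and value of joint each of key_unit, key_tare, key_print below 0.0012 m), for 0.05 s.
2. all keys are up again (value of joint each of key_power, key_unit, key_tare, key_print below 0.0012 m), for 0.05 s.
3. the blue unit key is pressed down, all the other keys up (value of joint key_unit above 0.0025 m and value of joint each of key_power, key_tare, key_print below 0.0012 m), for 0.05 s.
4. all keys are up again (all of step 2), for 0.05 s.
5. the orange tare key is pressed down, all the other keys up (value of joint key_tare above 0.0025 m and value of joint each of key_power, key_unit, key_print below 0.0012 m), for 0.05 s.
At the end, for the whole second after the job is handed in: All four keys are up (travel under 1.2 mm), the bowl stands at rest on the pan where it was (within 6 mm, upright within 0.08 rad), the mug, jar and loop tool lie or stand where they were (within 12 mm; mug and jar upright) (all of step 4 and distance of bowl from where it was at the start of the episode below 0.006 m and angle between bowl's own z axis and vertical below 0.08 rad and linear speed of bowl below 0.02 m/s and distance of each of mug, jar, loop_tool from where it was at the start of the episode below 0.012 m and angle between each of mug, jar's own z axis and vertical below 0.12 rad); the robot touches nothing.
It fails at once if the grey key is pressed (travel over 2 mm) (value of joint key_print above 0.002 m).
It fails at once if the robot touches the pan with more than 1 N (contact force between any of the fingers, the arm and pan above 1 N).
It fails at once if the robot touches the bowl with more than 1 N (contact force between any of the fingers, the arm and bowl above 1 N).
It fails at once if a key is pressed with more than 20 N (contact force between the fingers and key_power above 20 N or contact force between the fingers and key_unit above 20 N or contact force between the fingers and key_tare above 20 N or contact force between the fingers and key_print above 20 N).
It fails at once if the bowl, mug, jar or tool is lifted or shifted (bowl over 10 mm, others over 20 mm) (distance of bowl from where it was at the start of the episode above 0.01 m or distance of any of mug, jar, loop_tool from where it was at the start of the episode above 0.02 m).
It also fails if it takes over 40 s, if anything falls off the work surface, if the arm or the gripper's body presses on something with over 40 N, if the wrist force passes 120 N, or if a joint passes its speed limit or range.

ROBOT

A 6-joint arm with a two-finger parallel gripper is mounted at the origin on the work surface. World frame = base frame: x ahead of the robot, y to its left, z up, the work surface at z = 0. Lengths are in mm, angles in rad, forces in N, time in s.
With the tool pointing down it reaches from about 350 to 875 mm from the base axis. Payload 15.5 kg.
Tool frame: the origin (TCP) lies at the very end of the fingers, on their centre line; the grasp point (between the pads) lies 19 mm behind it; z points along the fingers, y is the line along which they close (so a half turn about z gives the same grasp; the last joint's range is limited). The gripper opens to 85 mm and grips with 20 to 120 N. Pads are 22 mm wide; open, the fingers measure 114 mm over their backs; the gripper's body (76 mm by 85 mm) begins 54 mm behind the grasp point. The pads swing forward as they close: fully open they stand 13 mm farther back than shut.
Start: joints at [-1.198, 0.494, 1.345, -0, 1.302, -0.096], TCP at [282.386, -557.57, 231.277] pointing down, gripper open.
Joint ranges: [-2.91, 2.91], [-0.82, 2.16], [0.22, 2.67], [-1.22, 4.37], [0.12, 2.79], [-3.08, 3.08]. Speed limits (rad/s): [1.89, 1.89, 2.57, 3.01, 3.01, 3.01].

INTERFACE

Orientations are given as a rotation vector (axis times angle).
In Python, from station import manip gives the robot as it stands. Calls block until the motion is done:
- manip.move_to(position, orientation): joint-space move of the TCP to a pose.
- manip.move_straight(position, attitude=None, rate=150, max_force=None): straight line of the TCP; attitude=None keeps the orientation; rate is the mean speed in mm/s. With max_force (N) it stops when the force on the tool has changed by that much, and returns True; else False.
- manip.move_joints(angles): joint-space move.
- manip.let_go() and manip.grab(squeeze=None): open the fingers fully, or close them until they stop; squeeze is the grip in N (None keeps the last).
- manip.wait(seconds).
- manip.solve_ik(position, orientation): joint angles nearest the present ones, or None.
- manip.read_state(): the state.
- manip.get_image(name): name is "side" or "top"; returns the picture (480x640x3 uint8, red, green, blue); there is no depth.
- manip.calibration(name): a dict with "mtx" (3x3 intrinsics, pixels), "world_from_camera" (4x4, takes a point from camera to world coordinates). Camera axes: x right, y down, z forward; pixel columns grow to the right and rows downward; lengths in mm; the calibration is good to about 2 mm. A picture is of the moment at which its call begins. calibration takes no time and is no camera call.
A pose or a line that the arm cannot do raises manip.PlanningError and nothing moves.
- manip.hand_in(): hands the job in; it is judged then, once.
Trained networks look in the newest picture that a camera, given by its name, has taken for a name from the list of things; names that differ only in an ending like _2 or _b are one class to them, and where a whole thing is asked for, a point or a joint stands for the part that bears it (a point fixed in the world has none). Each returns a list of dicts, best first, with "conf" (0 to 1); they miss things now and then, are a little off and sometimes report something else, mostly with a low value. They report only what shows in the picture. A call takes as long as a camera call.
- manip.search_frame(camera, query): "xy" ([column, row] in pixels, amid what is visible of it).
- manip.regions_of(camera, query): "mask" (480x640 bool, what is visible of it) and "xy" ([column, row] in pixels, amid what is visible of it).
The state is a dict: "clock": time; "joint_pos": joint angles; "qvel": joint speeds; "tau": joint torques, N m; "tool_pos": TCP position; "eef_rot": TCP orientation; "contact_force": force on the tool from outside, world axes, zero at the start; "moment": the same for the moment, N m; "width": finger opening in mm; "gripper_force": force on a finger pad.
Only numpy, scipy, OpenCV 4.12 (cv2) and the standard library are available. Lean on these libraries where they do the work, as an engineer would, in place of code of your own. Each camera call takes 0.05 s, during which the arm holds its last target. There are 200 camera calls.

## Working session

There is one attempt and no reset: what is moved stays moved. The work goes in short steps, each a Python script; the robot and the scene stay as the last script left them, time stands still between calls to the robot, and variables do not carry over. Pictures are saved under pics/ and viewed, at most 10 in all, crops included, and the job is handed in when it is done.

```bash
mkdir -p pics
python3 - <<'E'
from station import manip
import cv2,numpy as np
ims=[]
for c in ("top","side"):
    im=manip.get_image(c); cv2.imwrite(f"pics/{c}0.png",im[...,::-1])
    k=manip.calibration(c); print(c,k["mtx"].round(1).tolist(),k["world_from_camera"].round(3).tolist())
    for n in ("key_power_top","key_unit_top","key_tare_top","key_print_top","bowl","mug","jar","loop_tool"):
        print(n,[(np.round(d["xy"],1).tolist(),round(d["conf"],2)) for d in manip.search_frame(c,n)[:3]])
print(manip.read_state())
E
```

```text
top [[605.4, 0.0, 309.1], [0.0, 605.4, 236.1], [0.0, 0.0, 1.0]] [[-0.022, -0.999, 0.048, 525.646], [-1.0, 0.021, -0.013, 54.476], [0.012, -0.048, -0.999, 1355.739], [0.0, 0.0, 0.0, 1.0]]
key_power_top [([369.4, 261.0], 0.59), ([321.7, 307.6], 0.35)]
key_unit_top [([323.7, 277.4], 0.59)]
key_tare_top [([298.9, 287.0], 0.59), ([345.1, 269.1], 0.22)]
key_print_top [([344.1, 270.3], 0.6)]
bowl [([293.2, 173.8], 0.93)]
mug [([443.8, 221.2], 0.59), ([323.0, 308.4], 0.17)]
jar [([220.3, 304.7], 0.61)]
loop_tool [([315.6, 309.0], 0.74), ([290.6, 171.7], 0.59)]
side [[488.2, 0.0, 321.3], [0.0, 488.2, 234.7], [0.0, 0.0, 1.0]] [[-0.904, -0.188, 0.385, 285.161], [-0.428, 0.432, -0.794, 734.533], [-0.017, -0.882, -0.47, 498.0], [0.0, 0.0, 0.0, 1.0]]
key_power_top []
key_unit_top [([379.5, 191.7], 0.64), ([391.1, 261.5], 0.55), ([387.5, 246.6], 0.55)]
key_tare_top [([388.8, 273.2], 0.43)]
key_print_top [([389.8, 243.6], 0.62)]
bowl [([263.8, 214.7], 0.68), ([387.3, 257.8], 0.61)]
mug [([264.2, 215.4], 0.37)]
jar [([377.6, 351.5], 0.88)]
loop_tool [([426.7, 289.1], 0.84)]
{'clock': 0.9, 'joint_pos': array([-1.19747192e+00,  4.93619774e-01,  1.34549257e+00,  4.50988267e-05,
        1.30249833e+00, -9.54765586e-02]), 'qvel': array([-0.0003716 ,  0.00097431, -0.00119602,  0.00141311, -0.00205277,
       -0.00028421]), 'tau': array([ 2.46943942e-03, -8.81999302e+01, -3.84265816e+01,  1.14229829e-05,
        8.27483691e-04,  2.75758168e-05]), 'tool_pos': array([ 282.41705111, -557.56078967,  231.26718611]), 'eef_rot': array([-3.05566305e+00, -7.29642206e-01, -6.37276584e-05]), 'contact_force': array([-0.18273393,  0.32189608, -0.46446458]), 'moment': array([-0.00479434,  0.01179846,  0.04306329]), 'gripper_force': 0.0, 'width': 85.22764303947235}
```

View pics/top0.png

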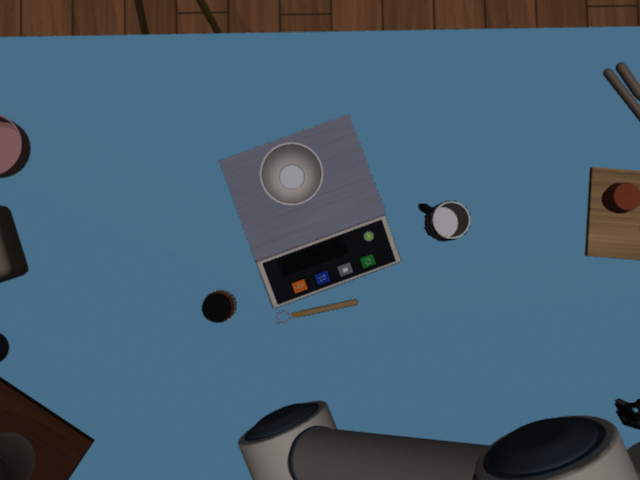

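View pics/side0.png

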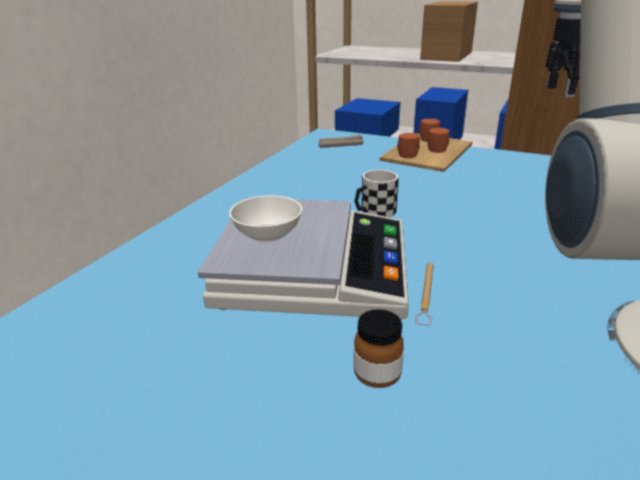

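```bash
cat > h.py <<'E'
import numpy as np
from station import manip
def ray(c,uv,z):
    k=manip.calibration(c);T=k["world_from_camera"]
    d=T[:3,:3]@np.linalg.inv(k["mtx"])@[uv[0],uv[1],1]
    return T[:3,3]+d*(z-T[2,3])/d[2]
E
python3 - <<'E'
from h import *
for n,uv in dict(power=(369.4,261),unit=(323.7,277.4),tare=(298.9,287),prt=(344.1,270.3)).items(): print(n,ray("top",uv,56).round(1))
for n,uv,z in (("unit",(391.1,261.5),56),("tare",(388.8,273.2),56),("pr",(389.8,243.6),56)): print("side",n,ray("side",uv,z).round(1))
for n,uv,z in (("mug",(443.8,221.2),60),("jar",(220.3,304.7),88),("loop",(315.6,309),8),("bowl",(293.2,173.8),110)): print(n,ray("top",uv,z).round(1))
E
```

```text
power [531.4 -90.6  56. ]
unit [498.4   8.4  56. ]
tare [479.1  62.   56. ]
prt [512.7 -35.7  56. ]
side unit [493.2  29.3  56. ]
side tare [484.9  66.8  56. ]
side pr [515.4 -30.7  56. ]
mug [ 613.4 -252.6   60. ]
jar [447.1 226.1  88. ]
loop [427.9  26.2   8. ]
bowl [714.9  68.6 110. ]
```

The top view shows orange at (299,286), blue at (322,278), grey at (345,270) and green at (368,261). The round green thing at (369,236) is not a key. In the side view, the keys run from green (390,230) down to orange (391,273). Next I'll refine with colour centroids and fit the scale pose.

```bash
cat > fit.py <<'E'
from h import *
import cv2
from scipy.optimize import least_squares
guess=dict(top=dict(power=(368,261),unit=(322,278),tare=(299,286)),side=dict(power=(390,230),unit=(390,257),tare=(391,273)))
hue=dict(power=(45,80),unit=(105,130),tare=(5,22))
Y=dict(power=-78,unit=26,tare=78)
obs=[]
for c in guess:
    hsv=cv2.cvtColor(cv2.imread(f"pics/{c}0.png"),cv2.COLOR_BGR2HSV)
    for n,g in guess[c].items():
        m=cv2.inRange(hsv,(hue[n][0],110,50),(hue[n][1],255,255))
        w=np.zeros_like(m); cv2.circle(w,g,12,255,-1); m=cv2.morphologyEx(m&w,cv2.MORPH_CLOSE,np.ones((5,5)))
        k,l,s,ct=cv2.connectedComponentsWithStats(m); i=1+np.argmax(s[1:,4])
        obs.append((c,n,ct[i])); print(c,n,ct[i].round(1),s[i].tolist())
def P(p,n):
    a=p[2]; x,y=-140,Y[n]
    return np.array([p[0]+x*np.cos(a)-y*np.sin(a),p[1]+x*np.sin(a)+y*np.cos(a),56])
def proj(c,X):
    k=manip.calibration(c);q=k["mtx"]@(np.linalg.inv(k["world_from_camera"])@[*X,1])[:3]
    return q[:2]/q[2]
def fit(o):
    r=least_squares(lambda p:np.concatenate([proj(c,P(p,n))-uv for c,n,uv in o]),[640,-60,-.3]); return r.x,r.fun
for o in (obs[:3],obs[3:],obs):
    p,f=fit(o); print(p.round(3),f.round(1),{n:P(p,n).round(1).tolist() for n in Y})
E
python3 fit.py
```

```text
top power [367.5 260.8] [360, 254, 16, 14, 146]
top unit [322.1 277.4] [314, 271, 17, 14, 162]
top tare [299.2 285.8] [291, 279, 17, 15, 171]
side power [389.4 229.7] [383, 224, 14, 13, 151]
side unit [390.2 256.8] [383, 250, 16, 15, 201]
side tare [390.4 272.6] [382, 265, 17, 16, 227]
[6.39308e+02 3.25200e+01 3.28000e-01] [-0.   0.  -0.   0.   0.1 -0. ] {'power': [532.0, -86.5, 56.0], 'unit': [498.4, 12.0, 56.0], 'tare': [481.6, 61.2, 56.0]}
[6.4066e+02 3.5576e+01 3.3000e-01] [ 0.  -0.  -0.1  0.   0.1  0. ] {'power': [533.5, -83.6, 56.0], 'unit': [499.8, 14.7, 56.0], 'tare': [482.9, 63.9, 56.0]}
[6.40348e+02 3.34880e+01 3.29000e-01] [-0.5 -0.5 -0.5 -0.5 -0.4 -0.5  0.6 -0.4  0.4 -0.4  0.5 -0.5] {'power': [533.0, -85.5, 56.0], 'unit': [499.4, 12.9, 56.0], 'tare': [482.7, 62.1, 56.0]}
```

```bash
cat >> h.py <<'E'
from scipy.spatial.transform import Rotation as R
a=.329; K=dict(power=(533,-85.5,56),unit=(499.4,12.9,56),tare=(482.7,62.1,56))
Rz=R.from_euler("z",a)
N=Rz.apply([-np.sin(np.radians(10)),0,np.cos(np.radians(10))])
ys=Rz.apply([0,1,0])
def rot(s): 
    y=s*ys; z=-N; return R.from_matrix(np.c_[np.cross(y,z),y,z]).as_rotvec()
def at(n,h): return np.array(K[n])+h*N
E
python3 - <<'E'
from h import *
q0=manip.read_state()["joint_pos"]
best=None
for s in (1,-1):
    q=manip.solve_ik(at("power",60),rot(s)); print(s,None if q is None else q.round(2))
    if q is not None and (best is None or abs(q-q0).max()<best[0]): best=(abs(q-q0).max(),s)
s=best[1]; print("use",s)
manip.grab(20)
manip.move_to(at("power",60),rot(s))
manip.move_straight(at("power",12))
st=manip.read_state(); print(st["clock"],st["tool_pos"],at("power",12),st["width"],st["contact_force"])
import cv2
for c in("top","side"): cv2.imwrite(f"pics/{c}1.png",manip.get_image(c)[...,::-1])
i=cv2.imread("pics/side1.png")[150:330,280:480]; j=cv2.imread("pics/top1.png")[180:360,230:430]
cv2.imwrite("pics/c1.png",cv2.resize(np.hstack([i,j]),None,fx=2,fy=2))
E
```

```text
1 [-0.35  0.47  1.83  0.17  0.71 -2.37]
-1 [-0.35  0.47  1.83  0.17  0.71  0.77]
use -1
4.075 [530.93912313 -86.49618945  67.88826049] [531.0279834  -86.1732621   67.81769304] 0.0038273732508820645 [0.96003836 0.55363487 0.51390171]
```

View pics/c1.png

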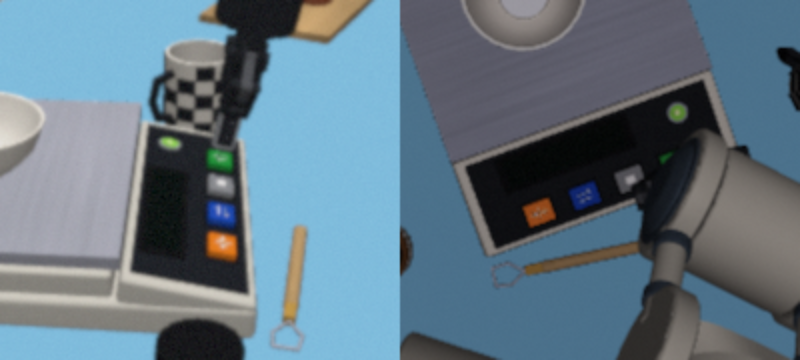

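The side crop shows the closed fingertips just above the green key, at about (225,140) in the crop, clear of the pan, bowl and mug. Next I'll press it.

```bash
cat >> h.py <<'E'
def press(n):
    manip.wait(.3)
    f0=manip.read_state()["contact_force"]
    hit=manip.move_straight(at(n,-7),rate=10,max_force=7.5)
    st=manip.read_state(); h=(st["tool_pos"]-np.array(K[n]))@N
    manip.wait(.15); s2=manip.read_state()
    print(n,hit,"h",h.round(2),((s2["tool_pos"]-np.array(K[n]))@N).round(2),"F",(st["contact_force"]-f0).round(1),(s2["contact_force"]-f0).round(1))
    manip.move_straight(at(n,12),rate=40); print(manip.read_state()["clock"])
E
python3 -c "
from h import *
press('power')"
```

```text
power True h -4.41 -4.35 F [-0.4  0.5  7.3] [-1.7  0.   8.1]
6.6583
```

The force reached about 8 N at 4.4 mm of travel, so the press was good and my height estimate is accurate. Next, the blue and orange keys.

Run:
```python
from h import *
manip.move_straight(at("power",40)); manip.move_straight(at("unit",40)); manip.move_straight(at("unit",12))
press("unit")
manip.move_straight(at("unit",40)); manip.move_straight(at("tare",40)); manip.move_straight(at("tare",12))
press("tare")
manip.move_straight(at("tare",100))
import cv2
i=manip.get_image("side")[150:400,200:480,::-1]; j=manip.get_image("top")[100:350,180:460,::-1]
cv2.imwrite("pics/c2.png",cv2.resize(np.hstack([i,j]),None,fx=1.4,fy=1.4))
print(manip.read_state()["clock"])
```

```text
unit True h -4.45 -4.43 F [-1.  -0.4  8.2] [-1.5  0.5  7.5]
10.6583
tare True h -4.4 -4.38 F [-1.1 -0.3  7.6] [-2.   0.1  7.3]
14.3083
15.1417
```

View pics/c2.png

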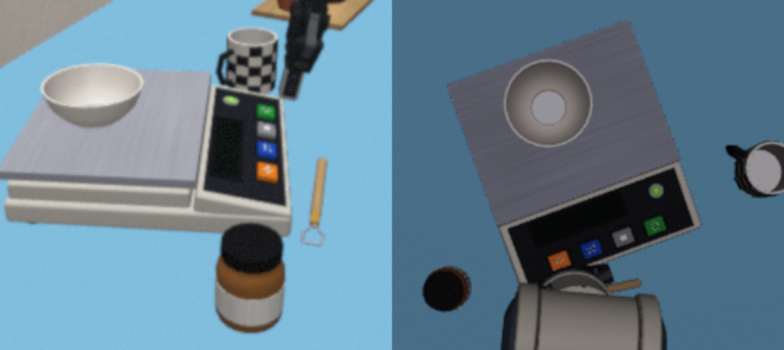

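The picture shows the arm clear at (290,80) in the crop. The bowl, mug, jar and tool stand where they were, and all the keys are up.

```bash
python3 -c "
from station import manip
print(manip.hand_in())"
```

```text
the job is handed in; nothing more can be done
None
```

I pressed green power, blue unit and orange tare in that order, each about 4.4 mm down at about 8 N and released, left the other things where they stood, and handed the job in at about 15 s; the hand-in returned no verdict, and the display looked blank in the last picture.

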